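# Walk the tube block round to the fence

### The arm

A 6-joint arm with a two-finger parallel gripper is mounted at the origin on a cart in front of the work surface, level with it; the furniture and walls round the work are solid. World frame = base frame: x ahead of the robot, y to its left, z up, the work surface at z = 0. Lengths are in m, angles in degrees, forces in N, time in s.
With the tool pointing down it reaches from about 0.3 to 0.75 m from the base axis. Payload 8.5 kg.
Tool frame: the origin (TCP) lies on the mounting face of the last link; the fingertips stand 173 mm ahead of it and the grasp point (between the pads) lies 155 mm ahead of it (env.tips_ahead is the distance from the TCP to the fingertips, in m); z points along the fingers, x is the direction in which the jaws open and shut, and the axes are right-handed (so a half turn about z gives the same grasp; the last joint's range is limited). The gripper opens to 85 mm and grips with 20 to 120 N. Pads are 22 mm wide; open, the fingers measure 114 mm over their backs; the gripper's body (76 mm by 85 mm) begins 54 mm behind the grasp point. The pads swing forward as they close: fully open they stand 13 mm farther back than shut.
Start: joints at [-76.049, 21.807, 74.336, -0, 83.858, -12.336], TCP at [0.244, -0.493, 0.405] pointing down, gripper open.
Joint ranges: [-178.18, 178.18], [-50.72, 133.34], [12.68, 142.11], [-81.47, 261.47], [9.98, 163.14], [-165.26, 165.26]. Speed limits (degrees/s): [136.94, 136.94, 180, 180, 180, 180].

### API

Orientations are given as a 3x3 rotation matrix whose columns are the frame's x, y, z axes.
In Python, from rig import env gives the robot as it stands. The module is installed in compiled form; this text tells all that it offers.
- The arm moves only by the tool step_arm, never from a script. Its argument "increments" is a list of rows, each an object of numbers: "x", "y", "z": the shift along the tool's x, y, z in cm; "wx", "wy", "wz": the turn, a rotation vector about the tool's x, y, z in rad; "gripper": the finger opening in cm, from 0 to 8.54. A call has 1 to 20 rows; each row shifts and turns the commanded pose from where the row before left it, along the tool's axes as they then stand; what a row does not reach is not made up. A row lasts 1/10 s, in which the tool goes at most 50 mm and 8.59 degrees, less where a joint would pass 70% of its speed; a pose out of reach is approached as far as the arm can. A call with a gripper value outside its range is refused whole. The fingers move at their own pace and stop on an object; "newtons" is the grip in N (left out, the last holds). Time passes only in rows, so rows that do not move let the fingers close. It gives the time, the measured TCP pose, the force and the opening at its end, in the units of the state.
- env.observe(): the state, without advancing time (a new reading comes with each control period).
- env.get_image(name): name is "scene" or "top" or "wrist"; returns a dict with "color" (480x640x3 uint8, blue, green, red), "camera_matrix" (3x3 intrinsics, pixels), "rvec" (rotation vector, rad) and "tvec" (3), from world to camera coordinates, as OpenCV has them. Camera axes: x right, y down, z forward; pixel columns grow to the right and rows downward; lengths in m; the calibration is good to about 2 mm. The wrist camera is an equidistant fisheye: a pixel r from the principal point sees the ray r / f radians off the axis. A picture is of the moment at which its call begins. There is no depth.
- env.close_job(): hands the job in, once; it reports no verdict.
The state is a dict: "time_s": time; "q": joint angles; "qvel": joint speeds; "joint_efforts": joint torques, N m; "position": TCP position; "tool_rot": TCP orientation; "ft_force": force on the tool from outside, world axes, zero at the start; "wrist_torque": the same for the moment, N m; "grip_width": finger opening in m.
Only numpy, scipy, OpenCV 4.12 (cv2) and the standard library are available. Lean on these libraries where they do the work, as an engineer would, in place of code of your own. Each camera call takes 0.05 s, during which the arm holds its last target. There are 200 camera calls.

### The job

Walk the heavy tube block round on the bench with the fingertips, pushing alternate ends: first the black end cap farther from the fence, then the cap that was nearer the fence, then the first cap again, and on as needed. Finish with the block's tall long face flat against the steel fence, no gap, neither end of the block sticking out past the fence, and let go. Only push: do not lift or tip the block, and leave the bottle, timer, beaker and vial where they stand.

Things in the scene. Friction and masses are not known exactly. Their poses are not given: they have to be found in the camera images.
- block: Loose 0.9 kg aluminium tube block, 130 long (x) x 80 wide (y) x 45 high, six wells on top, a black cap flush over each end. Origin: centre of underside; z up. Tall long face: y = +40 mm; on the other long side a ledge 20 mm high, 16 wide (y -40 to -24). Starts turned 35 to 70 degrees anticlockwise from its place on the fence. Moves only while pushed (4 to 10 N).
- cap_a: Black plastic end cap of the block at its -x end, 28 x 80 x 45 mm with the same ledge; at the start the end farther from the fence. Origin: centre of the cap's underside, 51 mm from the block's centre; axes as the block's.
- cap_b: The like cap at the block's +x end, at the start nearer the fence. Origin: centre of the cap's underside, 51 mm from the block's centre; axes as the block's.
- tall_face (a point): Centre of the block's tall long face (halfway up), which shall lie against the fence; axes as the block's, +y points out of the face.
- fence: Steel straight-edge fixed to the bench: an upright plate 170 long (x) x 8 thick x 40 high with a low foot and two screw heads behind it. Origin: bench level, middle of its working face; the working face is its plane y = 0 and looks to -y (to the robot's right), +y is behind it. When home, the block's x axis runs along the fence's x axis.
- bottle: White screw-cap bottle, 54 diameter x 109 high, loose, to the right of the work. Origin: centre of its underside. Leave it alone.
- timer: Small white timer, 58 x 58 x 18 mm, loose, to the right of the work. Origin: centre of its underside. Leave it alone. (Beyond x = 0.58 m a reagent shelf overhangs the bench, less than 0.6 m above it: keep the wrist low there.)
- beaker: Clear beaker, 64 diameter x 82 high, loose, behind the fence. Origin: centre of its underside. Leave it alone.
- vial: Amber vial with black cap, 24 diameter x 72 high, loose, behind the fence. Origin: centre of its underside. Leave it alone.

How it is judged (in metres and radians):
On the way, in this order (a step that is already met when the one before it is completed fails the run):
1. the fingertips push the end cap that began farther from the fence (contact force between the fingers and cap_a above 1 N), for 0.15 s.
2. the fingertips push the other end cap (contact force between the fingers and cap_b above 1 N), for 0.15 s.
3. the fingertips push the first end cap again (contact force between the fingers and cap_a above 1 N), for 0.15 s.
At the end, for the whole second after the job is handed in: The block stands flat on the bench at rest with its tall long face parallel to the fence within 0.06 rad and within 5 mm of it, its middle within 23 mm of the fence's middle along the fence (no end sticks out more than 3 mm) (angle between the x axis of block and the x axis of fence, either way round below 0.06 rad and y of tall_face in the frame of fence above -0.005 m and y of block in the frame of fence below -0.03 m and x of block in the frame of fence between -0.023 and 0.023 m and angle between block's own z axis and vertical below 0.05 rad and height (world z) of block below 0.004 m and linear speed of block below 0.01 m/s); the robot touches nothing.
It fails at once if the block is lifted off the bench (height (world z) of block above 0.01 m).
It fails at once if the block is tipped (angle between block's own z axis and vertical above 0.15 rad).
It fails at once if the bottle, timer, beaker or vial is disturbed (moved over 20 mm) (distance of any of bottle, timer, beaker, vial from where it was at the start of the episode above 0.02 m).
It also fails if it takes over 58 s, if anything falls off the work surface, if the arm or the gripper's body presses on something with over 40 N, if the wrist force passes 120 N, or if a joint passes its speed limit or range.

## Working session

There is one attempt and no reset: what is moved stays moved. The work goes in short steps, Python scripts to look and compute and a tool call to move; the robot and the scene stay as the last step left them, time stands still between calls to the robot, and variables do not carry over. Pictures are saved under pics/ and viewed, about 8 in all and at most 12, crops included, and the job is handed in when it is done.

Besides the shell and the picture viewer there is one more tool, called after "Call:" by a JSON object that holds its "name" and its "arguments". step_arm: Moves the arm, as the interface text tells. Its arguments: {"type":"object","properties":{"increments":{"type":"array"},"newtons":{"type":"number"}},"required":["increments"]}

```bash
mkdir -p pics
cat > h.py <<'E'
import numpy as np, cv2
from rig import env
def snap(cam,fn,crop=None,scale=1):
    d=env.get_image(cam); im=d["color"]
    if crop: x0,y0,x1,y1=crop; im=im[y0:y1,x0:x1]
    if scale!=1: im=cv2.resize(im,None,fx=scale,fy=scale,interpolation=cv2.INTER_CUBIC)
    cv2.imwrite("pics/"+fn,im); return d
def px2w(d,uv,z):
    K=np.array(d["camera_matrix"]);R=cv2.Rodrigues(np.array(d["rvec"],float))[0];t=np.array(d["tvec"],float).ravel()
    r=R.T@np.linalg.inv(K)@np.array([uv[0],uv[1],1.]);c=-R.T@t
    return c+r*(z-c[2])/r[2]
E
python3 - <<'E'
from h import *
for c in("top","scene"):
    d=snap(c,c+"0.png");R=cv2.Rodrigues(np.array(d["rvec"],float))[0];print(c,d["camera_matrix"],(-R.T@np.array(d["tvec"]).ravel()).round(3),R.round(2).tolist())
s=env.observe();print(s);print(env.tips_ahead)
E
```

```text
top [[444.50448892   0.         317.66185877]
 [  0.         444.50448892 241.08724242]
 [  0.           0.           1.        ]] [0.399 0.109 0.905] [[0.02, -1.0, -0.03], [-0.99, -0.01, -0.11], [0.11, 0.03, -0.99]]
scene [[486.22393355   0.         328.5672865 ]
 [  0.         486.22393355 240.41750323]
 [  0.           0.           1.        ]] [0.065 0.603 0.816] [[-0.74, -0.67, 0.01], [-0.52, 0.57, -0.63], [0.41, -0.47, -0.78]]
{'time_s': 0.1, 'q': array([-7.60464212e+01,  2.18364938e+01,  7.43782024e+01,  1.91963709e-03,
        8.38577299e+01, -1.23340126e+01]), 'qvel': array([ 0.04812641, -0.01751551, -0.08276647,  0.00869859, -0.02790197,
       -0.01827316]), 'joint_efforts': array([ 4.45712067e-03, -4.49220264e+01, -2.31658101e+01, -1.49605771e-04,
        3.57445671e-03,  1.17728300e-05]), 'position': array([ 0.2435883 , -0.49307324,  0.40419234]), 'tool_rot': array([[ 4.42873627e-01, -8.96584004e-01, -2.72484571e-04],
       [-8.96583205e-01, -4.42873608e-01,  1.23480518e-03],
       [-1.22778280e-03, -3.02557560e-04, -9.99999201e-01]]), 'ft_force': array([ 0.85445524, -0.04075578, -0.3404305 ]), 'wrist_torque': array([-0.02380457,  0.07206854, -0.06365977]), 'grip_width': 0.08534497573925622}
0.1734
```

View pics/top0.png

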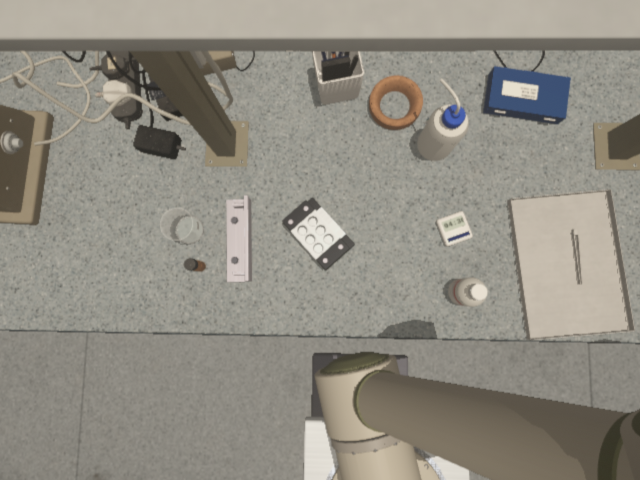

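View pics/scene0.png

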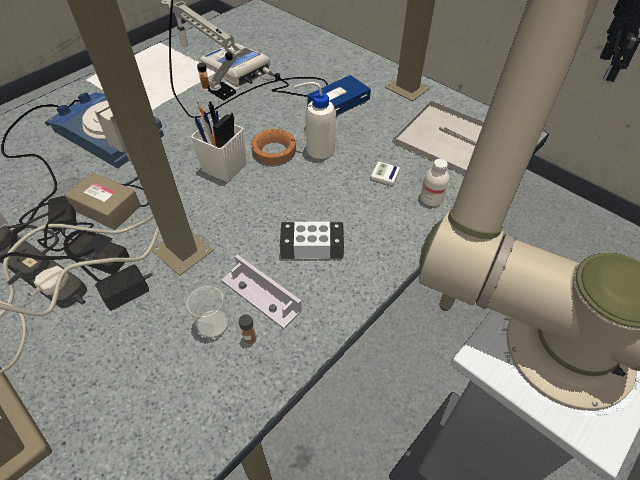

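The top view shows the block at about (318,234), the fence at (238,240), the beaker and vial to its left, and the timer and bottle to the right. I'll enlarge it to read the corners.

Run:
```python
from h import *
snap("top","top1.png",(210,180,370,300),5)
```

```text
(no output)
```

View pics/top1.png

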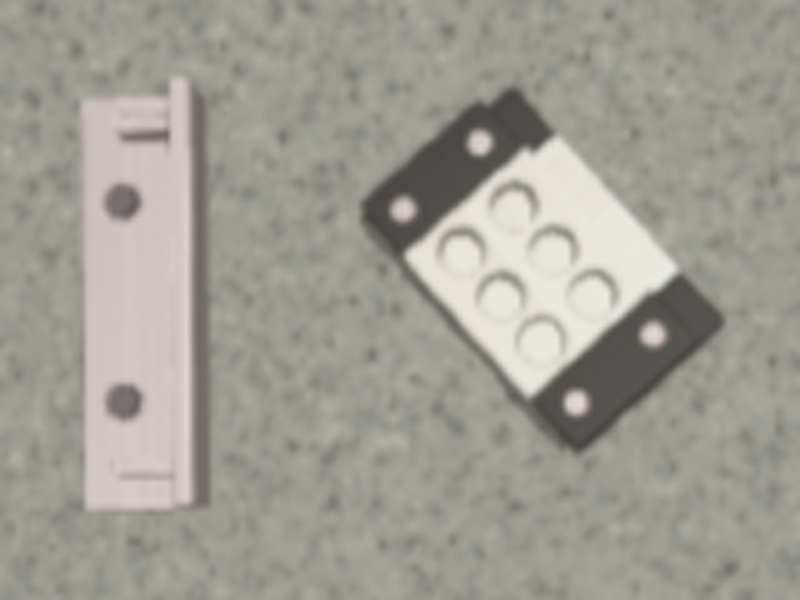

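The enlarged view shows that the tall face looks down-left. cap_b is at upper left and cap_a at lower right, with its ledge corner at (722,320). The fence's top edge runs down crop column 190.

```bash
cat >> h.py <<'E'
def crop2px(p,x0=210,y0=180,s=5): return (x0+(p[0]+.5)/s-.5, y0+(p[1]+.5)/s-.5)
E
python3 - <<'E'
from h import *
d=env.get_image("top")
f=lambda p,z:px2w(d,crop2px(p),z)[:2]*1000
S=[f(p,.045) for p in((403,210),(480,142),(576,403),(653,334))]
print("screws",np.round(S,1).tolist())
ex=(S[0]+S[1]-S[2]-S[3]);print("len",np.linalg.norm(ex)/2);ex/=np.linalg.norm(ex);ey=np.array([-ex[1],ex[0]])
C=sum(S)/4;print("yaw",np.degrees(np.arctan2(ex[1],ex[0])),C)
for n,p,z in(("b ledge",(515,88),.02),("a ledge",(722,320),.02),("b tall",(365,206),.045),("a tall",(577,444),.045),("a tall base",(577,452),0)):
    w=f(p,z);print(n,w.round(1),"rel",(ex@(w-C)).round(1),(ey@(w-C)).round(1))
for n,p,z in(("f top1",(189,78),.04),("f top2",(193,503),.04),("f base1",(205,98),0),("f base2",(208,505),0)): print(n,f(p,z).round(1))
for n,u,z in(("timer",(455,229),.018),("bottlecap",(474,291),.109),("beaker",(188,230),0),("vial",(197,267),0)): print(n,px2w(d,u,z).round(3))
E
```

```text
screws [[535.5, 191.3], [562.9, 161.6], [460.6, 122.3], [487.9, 92.8]]
len 101.74131372622738
yaw 42.583764335973896 [511.71200432 141.9961298 ]
b ledge [590.  149.3] rel 62.6 -47.6
a ledge [496.5  64.9] rel -63.4 -46.5
b tall [536.9 206.3] rel 62.0 30.3
a tall [444.8 121.7] rel -63.0 30.4
a tall base [443.9 122.3] rel -63.2 31.4
f top1 [588.5 278.5]
f top2 [419.8 271.1]
f base1 [588.8 279.3]
f base2 [420.1 272.4]
timer [ 0.529 -0.136  0.018]
bottlecap [ 0.405 -0.142  0.109]
beaker [0.523 0.408 0.   ]
vial [0.446 0.385 0.   ]
```

Call:
{"name": "step_arm", "arguments": {"increments": [{"x": -2.43,"y": -3.27,"z": 0.5,"gripper": 0},{"x": -2.43,"y": -3.27,"z": 0.5},{"x": -2.43,"y": -3.27,"z": 0.5},{"x": -2.43,"y": -3.27,"z": 0.5},{"x": -2.43,"y": -3.27,"z": 0.5},{"x": -2.43,"y": -3.27,"z": 0.5},{"x": -2.43,"y": -3.27,"z": 0.5},{"x": -2.43,"y": -3.27,"z": 0.5},{"x": -2.43,"y": -3.27,"z": 0.5},{"x": -2.43,"y": -3.27,"z": 0.5},{"x": -2.43,"y": -3.27,"z": 0.5},{"x": -2.43,"y": -3.27,"z": 0.5},{"x": -2.43,"y": -3.27,"z": 0.5},{"x": -2.43,"y": -3.27,"z": 0.5},{"x": -2.43,"y": -3.27,"z": 0.5}]}}

```text
invalid input at $.increments[0]: expected keys x, y, z, wx, wy, wz, gripper
```

Call:
{"name": "step_arm", "arguments": {"increments": [{"wz": -0.14},{"wz": -0.14},{"wz": -0.14},{"wz": -0.14},{"wz": -0.14},{"wz": -0.14},{"wz": -0.14},{"wz": -0.14},{"wz": -0.14},{"wz": -0.14},{"wz": -0.14},{"wz": -0.14},{"wz": -0.14},{"wz": -0.04},{"z": 0}]}}

```text
invalid input at $.increments[0]: expected keys x, y, z, wx, wy, wz, gripper
```

Run:
```python
from h import *
s=env.observe();print(s['time_s'],s['position'],s['tool_rot'].round(3),s['q'].round(1),s['grip_width'],s['ft_force'],env.tips_ahead)
```

```text
0.2 [ 0.24357005 -0.49309173  0.4043817 ] [[ 0.443 -0.897 -0.   ]
 [-0.897 -0.443  0.001]
 [-0.001 -0.    -1.   ]] [-76.   21.8  74.4  -0.   83.9 -12.3] 0.08560001290740513 [-0.15659653 -0.02564594 -0.10196997] 0.1734
```

Call:
{"name": "step_arm", "arguments": {"increments": [{"x": -2.43,"y": -3.27,"z": 0.5,"wx": 0,"wy": 0,"wz": 0,"gripper": 0},{"x": -2.43,"y": -3.27,"z": 0.5,"wx": 0,"wy": 0,"wz": 0,"gripper": 0},{"x": -2.43,"y": -3.27,"z": 0.5,"wx": 0,"wy": 0,"wz": 0,"gripper": 0},{"x": -2.43,"y": -3.27,"z": 0.5,"wx": 0,"wy": 0,"wz": 0,"gripper": 0},{"x": -2.43,"y": -3.27,"z": 0.5,"wx": 0,"wy": 0,"wz": 0,"gripper": 0},{"x": -2.43,"y": -3.27,"z": 0.5,"wx": 0,"wy": 0,"wz": 0,"gripper": 0},{"x": -2.43,"y": -3.27,"z": 0.5,"wx": 0,"wy": 0,"wz": 0,"gripper": 0},{"x": -2.43,"y": -3.27,"z": 0.5,"wx": 0,"wy": 0,"wz": 0,"gripper": 0},{"x": -2.43,"y": -3.27,"z": 0.5,"wx": 0,"wy": 0,"wz": 0,"gripper": 0},{"x": -2.43,"y": -3.27,"z": 0.5,"wx": 0,"wy": 0,"wz": 0,"gripper": 0},{"x": -2.43,"y": -3.27,"z": 0.5,"wx": 0,"wy": 0,"wz": 0,"gripper": 0},{"x": -2.43,"y": -3.27,"z": 0.5,"wx": 0,"wy": 0,"wz": 0,"gripper": 0},{"x": -2.43,"y": -3.27,"z": 0.5,"wx": 0,"wy": 0,"wz": 0,"gripper": 0},{"x": -2.43,"y": -3.27,"z": 0.5,"wx": 0,"wy": 0,"wz": 0,"gripper": 0},{"x": -2.43,"y": -3.27,"z": 0.5,"wx": 0,"wy": 0,"wz": 0,"gripper": 0}], "newtons": 60}}

```text
time_s: 1.7
position: [0.5224, 0.0526, 0.3295]
tool_rot: [[0.443, -0.897, -0.0], [-0.897, -0.443, -0.0], [-0.0, 0.0, -1.0]]
ft_force: [-0.2, -0.8, -0.7]
grip_width: -0.0001
```

Call:
{"name": "step_arm", "arguments": {"increments": [{"x": 0,"y": 0,"z": 0,"wx": 0,"wy": 0,"wz": -0.14,"gripper": 0},{"x": 0,"y": 0,"z": 0,"wx": 0,"wy": 0,"wz": -0.14,"gripper": 0},{"x": 0,"y": 0,"z": 0,"wx": 0,"wy": 0,"wz": -0.14,"gripper": 0},{"x": 0,"y": 0,"z": 0,"wx": 0,"wy": 0,"wz": -0.14,"gripper": 0},{"x": 0,"y": 0,"z": 0,"wx": 0,"wy": 0,"wz": -0.14,"gripper": 0},{"x": 0,"y": 0,"z": 0,"wx": 0,"wy": 0,"wz": -0.14,"gripper": 0},{"x": 0,"y": 0,"z": 0,"wx": 0,"wy": 0,"wz": -0.14,"gripper": 0},{"x": 0,"y": 0,"z": 0,"wx": 0,"wy": 0,"wz": -0.14,"gripper": 0},{"x": 0,"y": 0,"z": 0,"wx": 0,"wy": 0,"wz": -0.14,"gripper": 0},{"x": 0,"y": 0,"z": 0,"wx": 0,"wy": 0,"wz": -0.14,"gripper": 0},{"x": 0,"y": 0,"z": 0,"wx": 0,"wy": 0,"wz": -0.14,"gripper": 0},{"x": 0,"y": 0,"z": 0,"wx": 0,"wy": 0,"wz": -0.14,"gripper": 0},{"x": 0,"y": 0,"z": 0,"wx": 0,"wy": 0,"wz": -0.14,"gripper": 0},{"x": 0,"y": 0,"z": 0,"wx": 0,"wy": 0,"wz": -0.035,"gripper": 0}]}}

```text
time_s: 3.1
position: [0.5219, 0.051, 0.3296]
tool_rot: [[0.733, 0.68, -0.0], [0.68, -0.733, 0.0], [-0.0, -0.0, -1.0]]
ft_force: [0.5, 0.7, -0.5]
grip_width: -0.0001
```

Run:
```python
from h import *
s=env.observe();print(s['time_s'],s['position'],s['tool_rot'].round(3),s['q'].round(1),s['grip_width'],s['ft_force'],env.tips_ahead)
```

```text
3.1 [0.52186985 0.05095261 0.32959207] [[ 0.733  0.68  -0.   ]
 [ 0.68  -0.733  0.   ]
 [-0.    -0.    -1.   ]] [ -7.4  23.2  85.5   0.   71.3 -50.2] -8.97239183029859e-05 [ 0.51318495  0.72761788 -0.46159521] 0.1734
```

Call:
{"name": "step_arm", "arguments": {"increments": [{"x": 0,"y": 0,"z": 4,"wx": 0,"wy": 0,"wz": 0,"gripper": 0},{"x": 0,"y": 0,"z": 4,"wx": 0,"wy": 0,"wz": 0,"gripper": 0},{"x": 0,"y": 0,"z": 3,"wx": 0,"wy": 0,"wz": 0,"gripper": 0},{"x": 0,"y": 0,"z": 2,"wx": 0,"wy": 0,"wz": 0,"gripper": 0},{"x": 0,"y": 0,"z": 0,"wx": 0,"wy": 0,"wz": 0,"gripper": 0}]}}

```text
time_s: 3.6
position: [0.5214, 0.0509, 0.1974]
tool_rot: [[0.737, 0.676, -0.005], [0.676, -0.737, 0.001], [-0.003, -0.004, -1.0]]
ft_force: [0.2, 0.5, 0.4]
grip_width: 0.0
```

Run:
```python
from h import *
snap("scene","s1.png",(220,140,420,290),4)
```

```text
(no output)
```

View pics/s1.png

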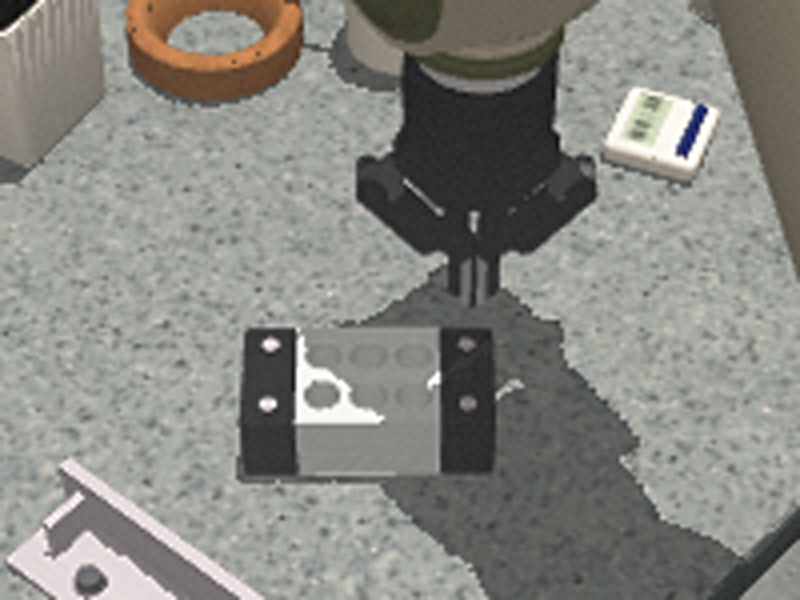

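The scene crop shows the closed fingertips at about (473,303), just behind cap_a's ledge. I'll use this point to check the tip height.

Run:
```python
from h import *
d=env.get_image("scene")
for h in(0,.012,.025,.035):
    p=cv2.projectPoints(np.array([[.5214-.0075,.0509+.0075,h]]),np.array(d["rvec"],float),np.array(d["tvec"],float),np.array(d["camera_matrix"]),None)[0].ravel();print(h,((p-[220,140])*4).round())
```

```text
0 [470. 338.]
0.012 [471. 324.]
0.025 [472. 308.]
0.035 [472. 296.]
```

Shut tips are 173 mm ahead, as expected. Next I lower the tips to about 9 mm, approach, and push cap_a round.

Call:
{"name": "step_arm", "arguments": {"increments": [{"x": 0,"y": 0,"z": 1.5,"wx": 0,"wy": 0,"wz": 0,"gripper": 0},{"x": 0,"y": -0.5,"z": 0,"wx": 0,"wy": 0,"wz": 0,"gripper": 0},{"x": 0,"y": -0.5,"z": 0,"wx": 0,"wy": 0,"wz": 0,"gripper": 0},{"x": 0,"y": -0.3,"z": 0,"wx": 0,"wy": 0,"wz": 0,"gripper": 0},{"x": 0,"y": -0.3,"z": 0,"wx": 0,"wy": 0,"wz": 0,"gripper": 0},{"x": 0,"y": -0.3,"z": 0,"wx": 0,"wy": 0,"wz": 0,"gripper": 0},{"x": -0.1,"y": -0.3,"z": 0,"wx": 0,"wy": 0,"wz": 0.03,"gripper": 0},{"x": -0.1,"y": -0.3,"z": 0,"wx": 0,"wy": 0,"wz": 0.03,"gripper": 0}]}}

```text
time_s: 4.5
position: [0.504, 0.0679, 0.1854]
tool_rot: [[0.776, 0.63, 0.003], [0.63, -0.776, -0.001], [0.001, 0.002, -1.0]]
ft_force: [2.1, -3.3, 2.5]
grip_width: 0.0001
```

Call:
{"name": "step_arm", "arguments": {"increments": [{"x": -0.17,"y": -0.42,"z": 0,"wx": 0,"wy": 0,"wz": 0.05,"gripper": 0},{"x": -0.17,"y": -0.42,"z": 0,"wx": 0,"wy": 0,"wz": 0.05,"gripper": 0},{"x": -0.17,"y": -0.42,"z": 0,"wx": 0,"wy": 0,"wz": 0.05,"gripper": 0},{"x": -0.17,"y": -0.42,"z": 0,"wx": 0,"wy": 0,"wz": 0.05,"gripper": 0},{"x": -0.17,"y": -0.42,"z": 0,"wx": 0,"wy": 0,"wz": 0.05,"gripper": 0},{"x": -0.17,"y": -0.42,"z": 0,"wx": 0,"wy": 0,"wz": 0.05,"gripper": 0},{"x": -0.17,"y": -0.42,"z": 0,"wx": 0,"wy": 0,"wz": 0.05,"gripper": 0},{"x": -0.17,"y": -0.42,"z": 0,"wx": 0,"wy": 0,"wz": 0.05,"gripper": 0},{"x": 0,"y": 0,"z": 0,"wx": 0,"wy": 0,"wz": 0,"gripper": 0}]}}

```text
time_s: 5.4
position: [0.4753, 0.0909, 0.185]
tool_rot: [[0.96, 0.279, 0.0], [0.279, -0.96, 0.0], [0.0, 0.0, -1.0]]
ft_force: [-0.5, -0.1, -0.2]
grip_width: 0.0
```

Run:
```python
from h import *
snap("scene","s2.png",(200,160,400,310),4)
```

```text
(no output)
```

View pics/s2.png

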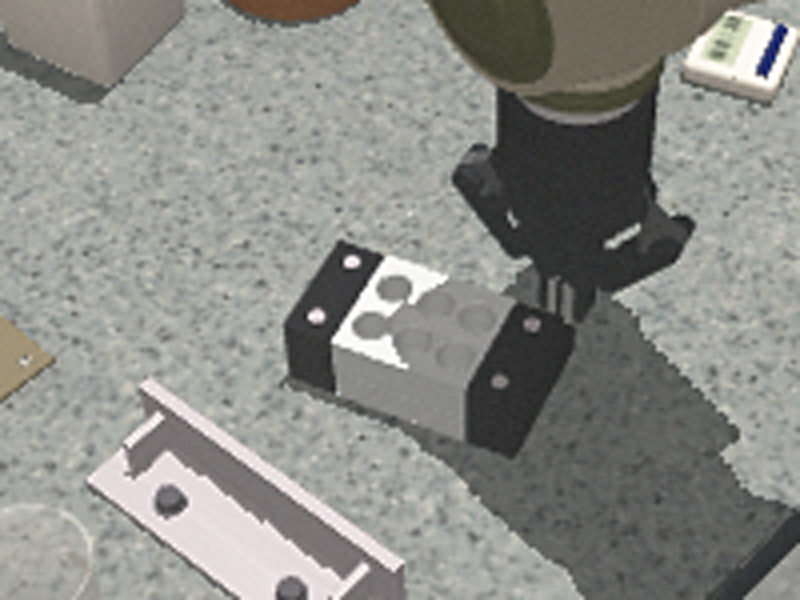

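The block has turned well. The screws are at (352,262) and (317,317) on cap_b, and (532,324) and (500,382) on cap_a.

```bash
cat >> h.py <<'E'
FO=np.array([504.5,275.3]);FA=np.radians(2.45)
def pose(cam,pts,x0,y0,s):
    "pts: b ledge-side, b tall-side, a ledge-side, a tall-side screws; mm, deg"
    d=env.get_image(cam)
    W=np.array([px2w(d,crop2px(p,x0,y0,s),.045)[:2] for p in pts])*1000
    L=np.array([(51,-11.8),(51,28.5),(-51,-11.8),(-51,28.5)]);Lm=L.mean(0);Wm=W.mean(0)
    U,S,V=np.linalg.svd((L-Lm).T@(W-Wm));R=V.T@U.T
    c=Wm-R@Lm;a=np.arctan2(R[1,0],R[0,0])
    print("resid",(W-(L@R.T+c)).round(1).tolist())
    F=np.array([[np.cos(FA),np.sin(FA)],[-np.sin(FA),np.cos(FA)]])
    print("block world",c.round(1),np.degrees(a).round(1)," in fence: xy",(F@(c-FO)).round(1),"rel yaw",np.degrees(a-FA).round(1))
    ob=env.observe();p=ob['position'][:2]*1000
    print("tcp in block",(R.T@(p-c)).round(1),"tool yaw rel block",(np.degrees(np.arctan2(ob['tool_rot'][1,0],ob['tool_rot'][0,0])-a)).round(1))
    return c,R
E
python3 - <<'E'
from h import *
pose("scene",[(352,262),(317,317),(532,324),(500,382)],200,160,4)
E
```

```text
resid [[0.2, -0.0], [-0.1, 0.0], [-0.0, -0.1], [-0.2, 0.1]]
block world [512.9 155.2] 18.3  in fence: xy [   3.2 -120.3] rel yaw 15.9
tcp in block [-55.7 -49.5] tool yaw rel block -2.1
```

Call:
{"name": "step_arm", "arguments": {"increments": [{"x": -0.2,"y": -0.49,"z": 0,"wx": 0,"wy": 0,"wz": 0.05,"gripper": 0},{"x": -0.2,"y": -0.49,"z": 0,"wx": 0,"wy": 0,"wz": 0.05,"gripper": 0},{"x": -0.2,"y": -0.49,"z": 0,"wx": 0,"wy": 0,"wz": 0.05,"gripper": 0},{"x": -0.2,"y": -0.49,"z": 0,"wx": 0,"wy": 0,"wz": 0.05,"gripper": 0},{"x": -0.2,"y": -0.49,"z": 0,"wx": 0,"wy": 0,"wz": 0.05,"gripper": 0},{"x": -0.2,"y": -0.49,"z": 0,"wx": 0,"wy": 0,"wz": 0.05,"gripper": 0},{"x": -0.2,"y": -0.49,"z": 0,"wx": 0,"wy": 0,"wz": 0.05,"gripper": 0},{"x": -0.2,"y": -0.49,"z": 0,"wx": 0,"wy": 0,"wz": 0.05,"gripper": 0},{"x": -0.2,"y": -0.49,"z": 0,"wx": 0,"wy": 0,"wz": 0.05,"gripper": 0},{"x": -0.2,"y": -0.49,"z": 0,"wx": 0,"wy": 0,"wz": 0.05,"gripper": 0},{"x": -0.2,"y": -0.49,"z": 0,"wx": 0,"wy": 0,"wz": 0.05,"gripper": 0},{"x": -0.2,"y": -0.49,"z": 0,"wx": 0,"wy": 0,"wz": 0.05,"gripper": 0},{"x": 0,"y": 0,"z": 0,"wx": 0,"wy": 0,"wz": 0,"gripper": 0}]}}

```text
time_s: 6.8
position: [0.4513, 0.1487, 0.1846]
tool_rot: [[0.95, -0.311, -0.001], [-0.311, -0.95, 0.0], [-0.001, 0.0, -1.0]]
ft_force: [1.1, -1.0, -0.1]
grip_width: -0.0001
```

Run:
```python
from h import *
snap("scene","s3.png",(200,160,400,310),4)
```

```text
(no output)
```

View pics/s3.png

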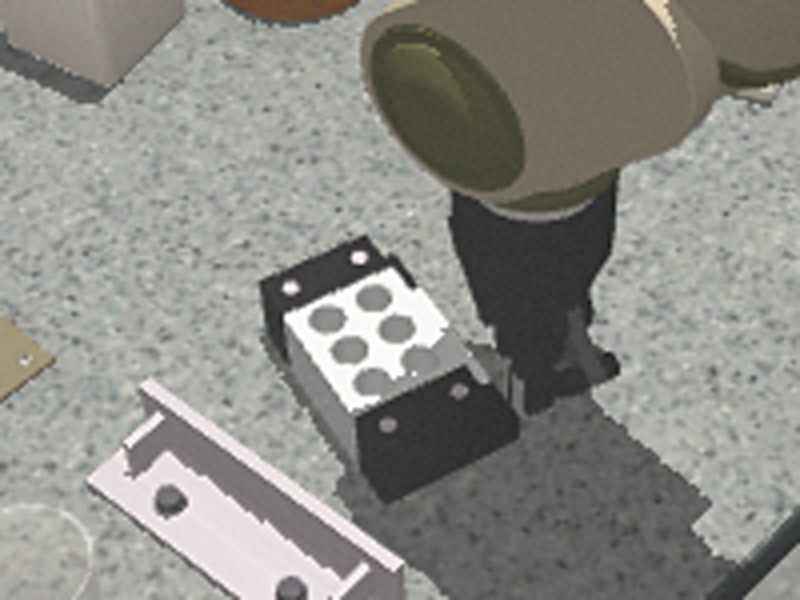

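Screws are now at (360,258) and (291,288) on cap_b, and (460,391) and (389,425) on cap_a.

Run:
```python
from h import *
pose("scene",[(360,258),(291,288),(460,391),(389,425)],200,160,4)
```

```text
resid [[-0.2, 0.1], [0.3, -0.0], [-0.2, 0.0], [0.0, -0.1]]
block world [518.6 180.8] -16.3  in fence: xy [ 10.1 -95. ] rel yaw -18.8
tcp in block [-55.3 -50. ] tool yaw rel block -1.7
```

Call:
{"name": "step_arm", "arguments": {"increments": [{"x": 0,"y": 0.8,"z": 0,"wx": 0,"wy": 0,"wz": 0,"gripper": 0},{"x": 0,"y": 0.8,"z": 0,"wx": 0,"wy": 0,"wz": 0,"gripper": 0},{"x": 2.2,"y": 0,"z": 0,"wx": 0,"wy": 0,"wz": 0,"gripper": 0},{"x": 2.9,"y": 0,"z": 0,"wx": 0,"wy": 0,"wz": 0,"gripper": 0},{"x": 2.9,"y": 0,"z": 0,"wx": 0,"wy": 0,"wz": 0,"gripper": 0},{"x": 2.9,"y": 0,"z": 0,"wx": 0,"wy": 0,"wz": -0.03,"gripper": 0},{"x": 0,"y": -0.6,"z": 0,"wx": 0,"wy": 0,"wz": 0,"gripper": 0},{"x": 0,"y": -0.5,"z": 0,"wx": 0,"wy": 0,"wz": 0,"gripper": 0},{"x": 0,"y": -0.4,"z": 0,"wx": 0,"wy": 0,"wz": 0,"gripper": 0},{"x": 0,"y": -0.4,"z": 0,"wx": 0,"wy": 0,"wz": 0,"gripper": 0}]}}

```text
time_s: 7.9
position: [0.5547, 0.118, 0.1847]
tool_rot: [[0.959, -0.283, -0.001], [-0.283, -0.959, 0.0], [-0.001, 0.0, -1.0]]
ft_force: [0.1, 0.3, -0.1]
grip_width: 0.0001
```

Call:
{"name": "step_arm", "arguments": {"increments": [{"x": 0.1,"y": -0.4,"z": 0,"wx": 0,"wy": 0,"wz": -0.03,"gripper": 0},{"x": 0.2,"y": -0.49,"z": 0,"wx": 0,"wy": 0,"wz": -0.05,"gripper": 0},{"x": 0.2,"y": -0.49,"z": 0,"wx": 0,"wy": 0,"wz": -0.05,"gripper": 0},{"x": 0.2,"y": -0.49,"z": 0,"wx": 0,"wy": 0,"wz": -0.05,"gripper": 0},{"x": 0.2,"y": -0.49,"z": 0,"wx": 0,"wy": 0,"wz": -0.05,"gripper": 0},{"x": 0.2,"y": -0.49,"z": 0,"wx": 0,"wy": 0,"wz": -0.05,"gripper": 0},{"x": 0.2,"y": -0.49,"z": 0,"wx": 0,"wy": 0,"wz": -0.05,"gripper": 0},{"x": 0.2,"y": -0.49,"z": 0,"wx": 0,"wy": 0,"wz": -0.05,"gripper": 0},{"x": 0.2,"y": -0.49,"z": 0,"wx": 0,"wy": 0,"wz": -0.05,"gripper": 0},{"x": 0.2,"y": -0.49,"z": 0,"wx": 0,"wy": 0,"wz": -0.05,"gripper": 0},{"x": 0,"y": 0,"z": 0,"wx": 0,"wy": 0,"wz": 0,"gripper": 0}]}}

```text
time_s: 9.0
position: [0.5777, 0.1643, 0.1848]
tool_rot: [[0.981, 0.194, 0.0], [0.194, -0.981, 0.0], [0.0, -0.0, -1.0]]
ft_force: [-0.6, -0.9, -0.0]
grip_width: 0.0001
```

Run:
```python
from h import *
snap("scene","s4.png",(200,160,400,310),4)
```

```text
(no output)
```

View pics/s4.png

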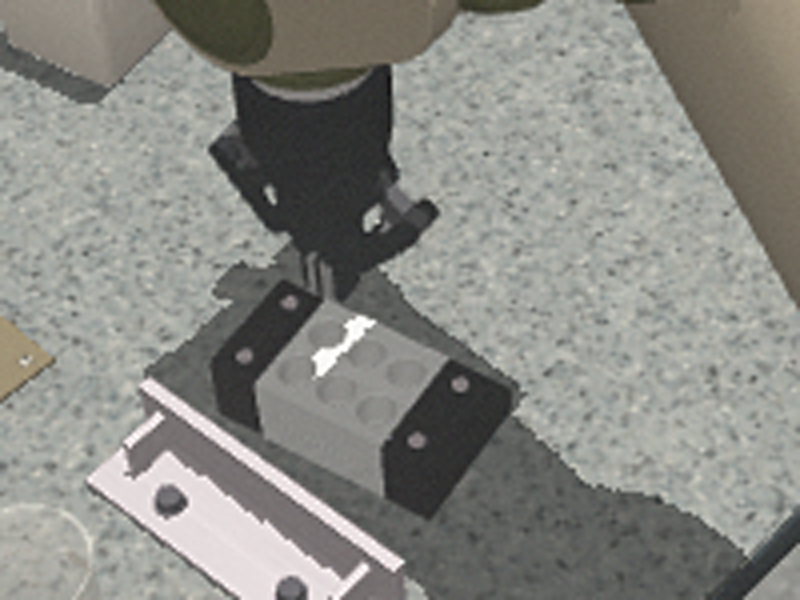

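Screws are at (290,302) and (245,356) on cap_b, and (461,384) and (418,440) on cap_a. The b corner is near the fence.

Run:
```python
from h import *
pose("scene",[(290,302),(245,356),(461,384),(418,440)],200,160,4)
```

```text
resid [[0.5, -0.1], [-0.1, 0.1], [-0.4, 0.2], [-0.0, -0.2]]
block world [516.8 202. ] 11.7  in fence: xy [  9.1 -73.7] rel yaw 9.2
tcp in block [ 51.9 -49.7] tool yaw rel block -0.6
```

Call:
{"name": "step_arm", "arguments": {"increments": [{"x": 0.2,"y": -0.49,"z": 0,"wx": 0,"wy": 0,"wz": -0.05,"gripper": 0},{"x": 0.2,"y": -0.49,"z": 0,"wx": 0,"wy": 0,"wz": -0.05,"gripper": 0},{"x": 0.2,"y": -0.49,"z": 0,"wx": 0,"wy": 0,"wz": -0.05,"gripper": 0},{"x": 0.2,"y": -0.49,"z": 0,"wx": 0,"wy": 0,"wz": -0.05,"gripper": 0},{"x": 0,"y": 0,"z": 0,"wx": 0,"wy": 0,"wz": 0,"gripper": 0},{"x": 0,"y": 0.8,"z": 0,"wx": 0,"wy": 0,"wz": 0,"gripper": 0},{"x": 0,"y": 0.8,"z": 0,"wx": 0,"wy": 0,"wz": 0,"gripper": 0},{"x": -2.2,"y": 0,"z": 0,"wx": 0,"wy": 0,"wz": 0,"gripper": 0},{"x": -2.8,"y": 0,"z": 0,"wx": 0,"wy": 0,"wz": 0,"gripper": 0},{"x": -2.8,"y": 0,"z": 0,"wx": 0,"wy": 0,"wz": 0,"gripper": 0},{"x": -2.8,"y": 0,"z": 0,"wx": 0,"wy": 0,"wz": 0,"gripper": 0},{"x": 0,"y": -0.5,"z": 0,"wx": 0,"wy": 0,"wz": 0,"gripper": 0},{"x": 0,"y": -0.4,"z": 0,"wx": 0,"wy": 0,"wz": 0,"gripper": 0},{"x": 0,"y": -0.4,"z": 0,"wx": 0,"wy": 0,"wz": 0,"gripper": 0},{"x": 0,"y": -0.3,"z": 0,"wx": 0,"wy": 0,"wz": 0,"gripper": 0},{"x": 0,"y": 0,"z": 0,"wx": 0,"wy": 0,"wz": 0,"gripper": 0}]}}

```text
time_s: 10.7
position: [0.4827, 0.1445, 0.1847]
tool_rot: [[0.923, 0.384, 0.0], [0.384, -0.923, -0.0], [0.0, 0.0, -1.0]]
ft_force: [0.3, 0.5, -0.4]
grip_width: -0.0001
```

Run:
```python
from h import *
snap("scene","s5.png",(200,160,400,310),4)
```

```text
(no output)
```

View pics/s5.png

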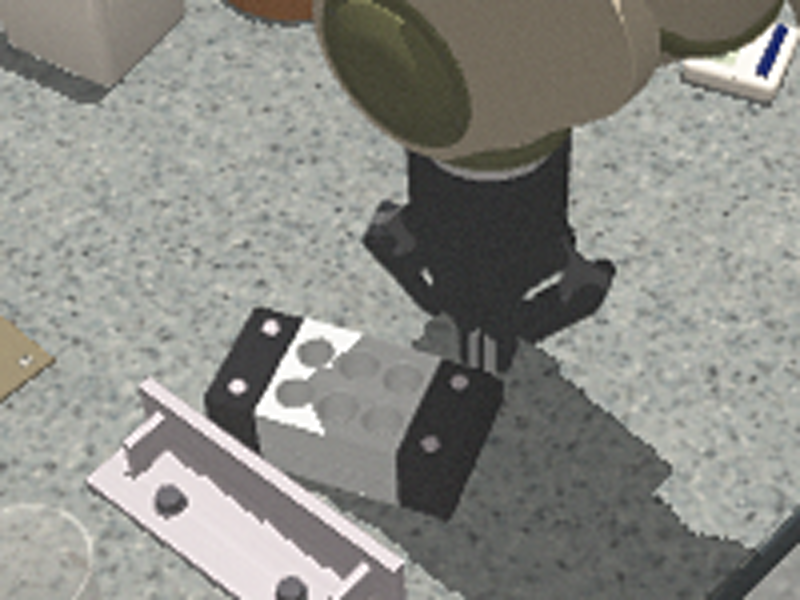

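Screws are at (271,327) and (237,386) on cap_b, and (459,382) and (430,444) on cap_a.

Run:
```python
from h import *
pose("scene",[(271,327),(237,386),(459,382),(430,444)],200,160,4)
```

```text
resid [[-0.1, 0.1], [0.3, 0.1], [-0.1, 0.0], [-0.1, -0.2]]
block world [513.2 210.3] 22.2  in fence: xy [  5.9 -65.4] rel yaw 19.8
tcp in block [-53.3 -49.6] tool yaw rel block 0.3
```

Call:
{"name": "step_arm", "arguments": {"increments": [{"x": -0.2,"y": -0.55,"z": 0,"wx": 0,"wy": 0,"wz": 0.05,"gripper": 0},{"x": -0.2,"y": -0.55,"z": 0,"wx": 0,"wy": 0,"wz": 0.05,"gripper": 0},{"x": -0.2,"y": -0.55,"z": 0,"wx": 0,"wy": 0,"wz": 0.05,"gripper": 0},{"x": -0.2,"y": -0.55,"z": 0,"wx": 0,"wy": 0,"wz": 0.05,"gripper": 0},{"x": -0.2,"y": -0.55,"z": 0,"wx": 0,"wy": 0,"wz": 0.05,"gripper": 0},{"x": -0.2,"y": -0.55,"z": 0,"wx": 0,"wy": 0,"wz": 0.05,"gripper": 0}]}}

```text
time_s: 11.4
position: [0.4622, 0.1725, 0.1847]
tool_rot: [[0.996, 0.091, -0.0], [0.091, -0.996, -0.001], [-0.0, 0.001, -1.0]]
ft_force: [-0.5, -1.7, 0.3]
grip_width: 0.0003
```

Call:
{"name": "step_arm", "arguments": {"increments": [{"x": -0.1,"y": -0.3,"z": 0,"wx": 0,"wy": 0,"wz": 0.04,"gripper": 0}]}}

```text
time_s: 11.5
position: [0.4608, 0.1755, 0.1847]
tool_rot: [[0.999, 0.051, -0.001], [0.051, -0.999, -0.001], [-0.001, 0.001, -1.0]]
ft_force: [-0.6, -3.7, 1.4]
grip_width: -0.0003
```

Run:
```python
from h import *
snap("scene","s6.png",(200,160,400,310),4)
```

```text
(no output)
```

View pics/s6.png

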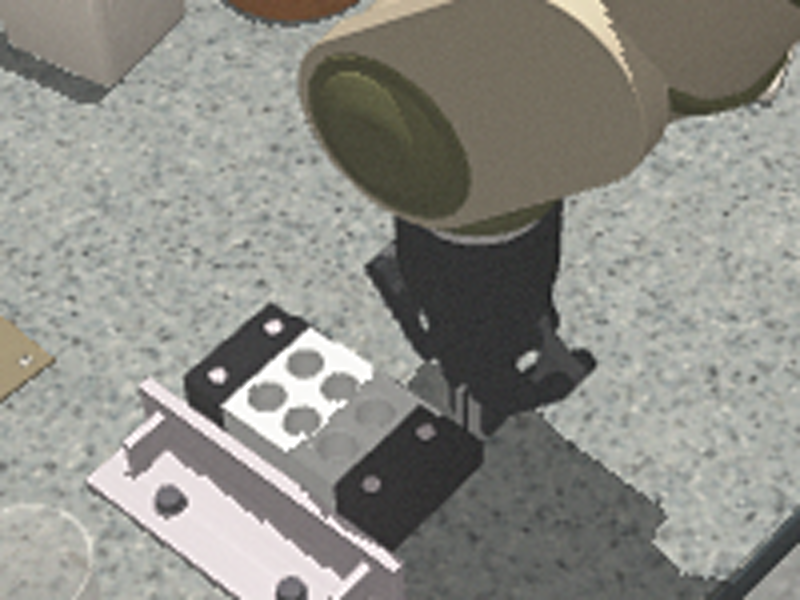

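Screws are at (274,327) and (218,375) on cap_b, and (426,431) and (372,484) on cap_a. The block is almost parallel, with a narrow gap to the fence.

Run:
```python
from h import *
pose("scene",[(274,327),(218,375),(426,431),(372,484)],200,160,4)
```

```text
resid [[0.0, 0.1], [0.3, -0.2], [0.1, 0.2], [-0.4, -0.1]]
block world [512.2 226.9] 2.7  in fence: xy [  5.6 -48.7] rel yaw 0.3
tcp in block [-53.7 -48.8] tool yaw rel block 0.3
```

Call:
{"name": "step_arm", "arguments": {"increments": [{"x": 0,"y": 0.6,"z": 0,"wx": 0,"wy": 0,"wz": 0,"gripper": 0},{"x": 0,"y": 0.6,"z": 0,"wx": 0,"wy": 0,"wz": 0,"gripper": 0},{"x": 2.2,"y": 0,"z": 0,"wx": 0,"wy": 0,"wz": 0,"gripper": 0},{"x": 2.8,"y": 0,"z": 0,"wx": 0,"wy": 0,"wz": 0,"gripper": 0},{"x": 2.8,"y": 0,"z": 0,"wx": 0,"wy": 0,"wz": 0,"gripper": 0},{"x": 2.8,"y": 0,"z": 0,"wx": 0,"wy": 0,"wz": 0,"gripper": 0},{"x": 0,"y": -0.5,"z": 0,"wx": 0,"wy": 0,"wz": 0,"gripper": 0},{"x": 0,"y": -0.4,"z": 0,"wx": 0,"wy": 0,"wz": 0,"gripper": 0},{"x": 0,"y": -0.3,"z": 0,"wx": 0,"wy": 0,"wz": 0,"gripper": 0},{"x": 0,"y": -0.3,"z": 0,"wx": 0,"wy": 0,"wz": 0,"gripper": 0},{"x": 0,"y": -0.3,"z": 0,"wx": 0,"wy": 0,"wz": 0,"gripper": 0},{"x": 0,"y": -0.2,"z": 0,"wx": 0,"wy": 0,"wz": 0,"gripper": 0}]}}

```text
time_s: 12.8
position: [0.5662, 0.1881, 0.1848]
tool_rot: [[0.999, 0.054, -0.0], [0.054, -0.999, -0.004], [-0.001, 0.004, -1.0]]
ft_force: [0.3, -19.8, 1.0]
grip_width: 0.0
```

Call:
{"name": "step_arm", "arguments": {"increments": [{"x": 0,"y": -0.1,"z": 0,"wx": 0,"wy": 0,"wz": 0,"gripper": 0}]}}

```text
time_s: 12.9
position: [0.5662, 0.1884, 0.1848]
tool_rot: [[0.999, 0.054, -0.001], [0.054, -0.999, -0.005], [-0.001, 0.005, -1.0]]
ft_force: [0.6, -21.0, 1.5]
grip_width: 0.0001
```

Call:
{"name": "step_arm", "arguments": {"increments": [{"x": 0,"y": 0.6,"z": 0,"wx": 0,"wy": 0,"wz": 0,"gripper": 0},{"x": 0,"y": 0.9,"z": 0,"wx": 0,"wy": 0,"wz": 0,"gripper": 0},{"x": -2.2,"y": 0,"z": 0,"wx": 0,"wy": 0,"wz": 0,"gripper": 0},{"x": -2.8,"y": 0,"z": 0,"wx": 0,"wy": 0,"wz": 0,"gripper": 0},{"x": -2.8,"y": 0,"z": 0,"wx": 0,"wy": 0,"wz": 0,"gripper": 0},{"x": -2.8,"y": 0,"z": 0,"wx": 0,"wy": 0,"wz": 0,"gripper": 0},{"x": 0,"y": -0.5,"z": 0,"wx": 0,"wy": 0,"wz": 0,"gripper": 0},{"x": 0,"y": -0.4,"z": 0,"wx": 0,"wy": 0,"wz": 0,"gripper": 0},{"x": 0,"y": -0.3,"z": 0,"wx": 0,"wy": 0,"wz": 0,"gripper": 0}]}}

```text
time_s: 13.8
position: [0.4612, 0.1816, 0.1848]
tool_rot: [[0.999, 0.053, 0.0], [0.053, -0.999, -0.0], [0.0, 0.0, -1.0]]
ft_force: [-1.6, -3.5, 1.4]
grip_width: 0.0003
```

```bash
cat >> h.py <<'E'
def tf():
    s=env.observe();F=np.array([[np.cos(FA),np.sin(FA)],[-np.sin(FA),np.cos(FA)]])
    print("tcp in fence",(F@(s['position'][:2]*1000-FO)).round(1),s['ft_force'].round(1))
E
python3 -c "
from h import *
tf()"
```

```text
tcp in fence [-47.2 -91.7] [-1.6 -3.5  1.4]
```

Call:
{"name": "step_arm", "arguments": {"increments": [{"x": 0,"y": -0.2,"z": 0,"wx": 0,"wy": 0,"wz": 0,"gripper": 0},{"x": 0,"y": -0.1,"z": 0,"wx": 0,"wy": 0,"wz": 0,"gripper": 0}]}}

```text
time_s: 14.0
position: [0.4612, 0.1836, 0.1848]
tool_rot: [[0.999, 0.054, 0.0], [0.054, -0.999, -0.003], [0.0, 0.003, -1.0]]
ft_force: [0.0, -19.7, 4.2]
grip_width: 0.0004
```

```bash
python3 -c "
from h import *
tf()"
```

```text
tcp in fence [-47.2 -89.8] [  0.  -19.7   4.2]
```

Force has risen to 20 N at both ends with the tool at the same fence distance, so both ends look flush. I'll back off, rise and check.

Call:
{"name": "step_arm", "arguments": {"increments": [{"x": 0,"y": 0.5,"z": 0,"wx": 0,"wy": 0,"wz": 0,"gripper": 0},{"x": 0,"y": 1.5,"z": 0,"wx": 0,"wy": 0,"wz": 0,"gripper": 0},{"x": 0,"y": 3,"z": 0,"wx": 0,"wy": 0,"wz": 0,"gripper": 0},{"x": 0,"y": 3,"z": -1,"wx": 0,"wy": 0,"wz": 0,"gripper": 0},{"x": 0,"y": 3,"z": -3,"wx": 0,"wy": 0,"wz": 0,"gripper": 0},{"x": 0,"y": 2,"z": -3,"wx": 0,"wy": 0,"wz": 0,"gripper": 0},{"x": 0,"y": 0,"z": 0,"wx": 0,"wy": 0,"wz": 0,"gripper": 0},{"x": 0,"y": 0,"z": 0,"wx": 0,"wy": 0,"wz": 0,"gripper": 0}]}}

```text
time_s: 14.8
position: [0.4677, 0.0544, 0.2549]
tool_rot: [[0.999, 0.052, 0.002], [0.052, -0.999, 0.0], [0.002, -0.0, -1.0]]
ft_force: [-0.3, 0.2, -0.0]
grip_width: 0.0003
```

Run:
```python
from h import *
snap("scene","s7.png",(200,160,400,310),4)
```

```text
(no output)
```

View pics/s7.png

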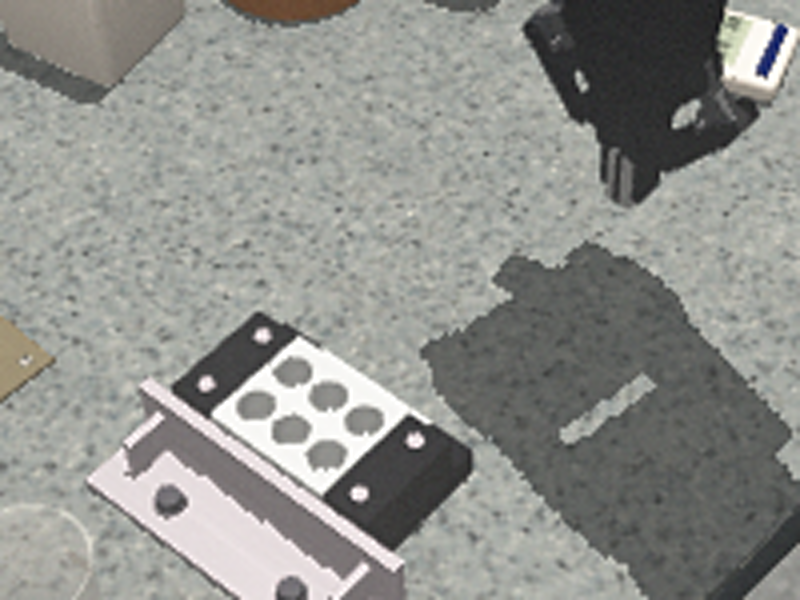

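The block sits along the fence with both ends inside it and no visible gap. Screws are at (263,335), (207,383), (415,440) and (360,493).

Run:
```python
from h import *
pose("scene",[(263,335),(207,383),(415,440),(360,493)],200,160,4)
snap("top","t2.png",(200,170,340,275),5)
```

```text
resid [[0.0, 0.3], [0.2, -0.3], [0.0, 0.2], [-0.2, -0.1]]
block world [512.5 234.3] 2.5  in fence: xy [  6.2 -41.3] rel yaw 0.1
tcp in block [ -53.1 -176.9] tool yaw rel block 0.5
```

View pics/t2.png

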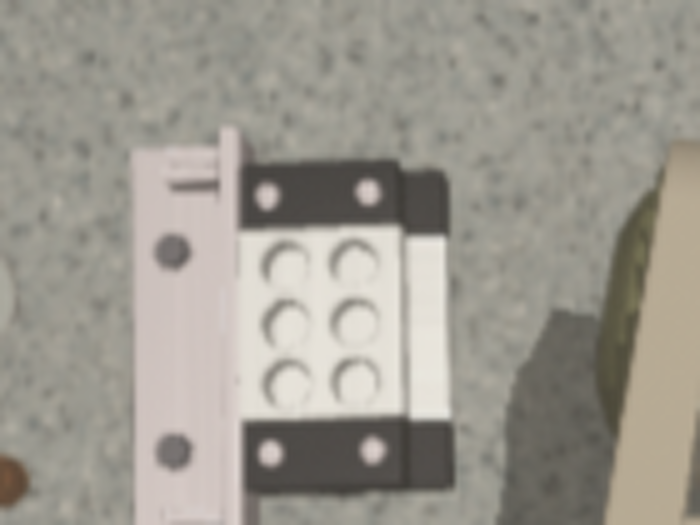

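The top view also shows the tall face flush along the fence, with the block's ends (rows 160 and 490) inside the fence's ends. Handing in.

```bash
python3 -c "
from h import *
print(env.close_job(), env.observe()['time_s'])"
```

```text
the job is handed in; nothing more can be done
the job is handed in; nothing more can be done
```

The block now rests with its tall long face flat against the fence, and I have handed the job in. No verdict was reported.

I pushed with closed fingertips low on the ledge, in the order cap_a, cap_b, cap_a, cap_b, cap_a. The last two pushes each stopped at about 20 N against the fence. I then backed off and raised the fingers, at about 15 s of the 58 s allowed.

- **Angle to the fence:** about 0.1° by the scene camera.
- **Position along the fence:** the block's middle is about 6 mm from the fence's middle, so neither end sticks out.
- **Gap:** measured at 1.3 mm, which is within the camera's error of about 2 mm. At the last stop at each end, the tool was at the same distance from the fence to within 0.3 mm. The top view shows the face flush.
- **Release:** the arm is clear of everything, with wrist force near zero.
- **Other objects:** I kept well clear of the bottle, timer, beaker and vial, but I did not measure their positions again at the end.

No check failed or disagreed. Two early move commands were refused because of their format, and nothing moved.

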